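# Clamp a turned tool handle in the boring jig

### The arm

A 6-joint arm with a two-finger parallel gripper is mounted at the origin on the work surface. World frame = base frame: x ahead of the robot, y to its left, z up, the work surface at z = 0. Lengths are in mm, angles in rad, forces in N, time in s.
With the tool pointing down it reaches from about 350 to 775 mm from the base axis. Payload 7.3 kg.
Tool frame: the origin (TCP) lies midway between the tips of the shut fingers; the grasp point (between the pads) lies 19 mm behind it; z points along the fingers, y is the line along which they close (so a half turn about z gives the same grasp; the last joint's range is limited). The gripper opens to 92 mm and grips with 3 to 60 N. Pads are 19 mm wide; open, the fingers measure 130 mm over their backs; the gripper's body (75 mm by 190 mm) begins 47 mm behind the grasp point.
Start: joints at [-1.315, 0.342, 1.524, -0, 1.275, -0.146], TCP at [205.338, -483.199, 226.741] pointing down, gripper open.
Joint ranges: [-2.53, 2.53], [-0.77, 2.02], [0.04, 2.7], [-1, 4.14], [0.28, 2.66], [-3.11, 3.11]. Speed limits (rad/s): [2.57, 2.57, 3.14, 3.14, 3.14, 3.14].

### API

Orientations are given as [roll, pitch, yaw] about the fixed x, y, z axes, in that order (R = Rz(yaw) Ry(pitch) Rx(roll)).
In Python, from plant import monitor, optics, workorder gives the robot as it stands. The module is installed in compiled form; this text tells all that it offers.
- The arm moves only by the tool servo_tool, never from a script. Its arguments are lists of equal length, an entry for each row: "linear": the shift along the tool's x, y, z as a fraction of full scale, a list of three; "spin": the turn about the tool's z as a fraction of full scale. In form: {"linear": [[dx, dy, dz], ...], "spin": [spin, ...]}. A call has exactly 8 rows; each row shifts and turns the commanded pose from where the row before left it, along the tool's axes as they then stand; what a row does not reach is not made up. Full scale, the value 1, is 200 mm for a shift and 90 degrees for a turn. A row lasts 1/8 s, in which the tool goes at most 62.5 mm and 10.7 degrees, less where a joint would pass 70% of its speed; a pose out of reach is approached as far as the arm can. A call with a number of a shift or a turn outside -1 to 1 is refused whole. A call with a gripper value outside its range is refused whole. "hand" is the opening, from -1 (shut) to 1 (fully open), set as the call begins (left out, the last holds). The fingers move at their own pace and stop on an object; the grip force is fixed at half the most. Time passes only in rows, so rows that do not move let the fingers close, or fill a call up. It gives the time, the measured TCP pose, the force, the opening and the grip force at its end, in the units of the state.
- monitor.get_obs(): the state, without advancing time (a new reading comes with each control period).
- optics.capture(name): name is "scene" or "top"; returns a dict with "frame" (480x640x3 uint8, blue, green, red), "K" (3x3 intrinsics, pixels), "D" ([k1, k2, p1, p2, k3] as OpenCV has them; the pictures are not rectified), "world_to_cam" (4x4, takes a point from world to camera coordinates). Camera axes: x right, y down, z forward; pixel columns grow to the right and rows downward; lengths in mm; the calibration is good to about 2 mm. A picture is of the moment at which its call begins. There is no depth.
- workorder.close_job(): hands the job in; it is judged then, once.
The state is a dict: "time": time; "joint_positions": joint angles; "dq": joint speeds; "tau": joint torques, N m; "tool_pos": TCP position; "tcp_rot": TCP orientation; "contact_force": force on the tool from outside, world axes, zero at the start; "moment": the same for the moment, N m; "grip_width": finger opening in mm; "finger_force": force on a finger pad.
Only numpy, scipy, OpenCV 4.12 (cv2) and the standard library are available. Lean on these libraries where they do the work, as an engineer would, in place of code of your own. Each camera call takes 0.05 s, during which the arm holds its last target. There are 200 camera calls.

### The job

Set up the turned handle with the brass ferrule for boring its tang hole: lift the jig's spring-loaded clamp bar clear of its keeper before turning it well aside, lay the handle from the rack into the two vees, brass end towards the end stop, and press it home against the stop with about 10 N for half a second. Then bring the bar back over it and lower it gently into the keeper, without letting it snap down or forcing it, until its spring holds the handle, and let go. Leave the other things where they are.

Things in the scene. Friction and masses are not known exactly. Their poses are not given: they have to be found in the camera images.
- jig: the fixed boring jig: plywood base 155 x 225 mm, 22 mm thick. Origin at its underside, below the work axis; y runs along the work axis to the end stop, z up. Two wooden 90-degree vee blocks (64 mm wide in x, top at z = 64) stand at y = 36 to 56 and y = -74 to -54 mm; between them, y = -20 to 36 mm, fingers have room down to the base
- work_axis (a point): point on the jig's work axis, 62 mm above the jig's origin: a handle lying home in the vees has its own origin here (its barrel rests in both vees), its y axis along the jig's y
- end_stop: steel plate across the jig's +y end, 70 mm wide, 12 mm thick, top 18 mm above the work axis. Origin on the face that the handle butts on, on the work axis (y = 85 mm, z = 62 mm of the jig); axes as the jig's, so the handle lies on its -y side. It is rigid. Pressed down in the vees, the handle drags along them; that drag is not the stop
- keeper: steel fork fixed on the jig's -x side, at x = -42 mm, y = -42 mm: two cheeks, 14 mm long in x, with a 19 mm wide slot between them for the 16 mm wide bar, straight up to z = 88 mm and flared outwards above that to z = 97 mm. Origin in the middle of the slot at z = 88 mm, axes as the jig's. The bar's underside must be raised over z = 97 mm (lift over 24 mm) before it can turn
- clamp_lift (a joint): height of the clamp bar above its lowest place, m: 0 to 0.036. A spring pulls it down with 6 N at 0, rising 1.2 N per 10 mm, besides 2 N of weight. At 0 the bar's underside is at z = 74 mm of the jig and the cork pad's at 70 mm; on a handle lying in the vees it stands at 0.008. Released in the air it snaps down
- clamp_turn (a joint): turn of the clamp bar about its upright rod, rad: 0 is across the vees and in line with the keeper, positive is counterclockwise seen from above, which takes the knob round towards the jig's -y end, clear of the vees; range -0.3 to 1.8; slight friction holds it where it is left
- clamp_bar: steel bar 132 x 16 x 10 mm on the upright rod, which stands at x = 52 mm, y = -42 mm of the jig; a cork pad 36 x 16 x 4 mm under it meets the handle. Origin on the rod's axis at the bar's underside; at turn 0 its axes are the jig's and the bar reaches towards -x. It slides up with the rod and turns about it
- knob (a point): middle of the turned wooden knob on the bar's free end, 22 mm in diameter and 29 mm tall, upright, to be gripped from above; 118 mm from the rod's axis, 33 mm above the bar's underside; the bar's top is 23 mm below this point
- rack: fixed wooden rack of two parallel lanes of vees, 175 x 130 mm on the bench; lanes along its y axis at x = -45 and +45 mm; vee boards 47 mm tall at y = 36 to 50 and -50 to -36 mm, free between down to z = 12 mm. Origin at the underside of its middle
- handle: the turned light-wood tool handle, 170 mm long, lying level in one lane of the rack: barrel 32 mm in diameter (y = -85 to 60 mm), brass ferrule 22 mm in diameter (y = 60 to 85 mm). Origin on its axis at mid length, y axis towards the ferrule; in the rack it lies 48 mm above the bench; 0.08 to 0.15 kg
- ferrule_face (a point): centre of the brass end face of the handle (y = 85 mm of the handle)
- blank: bystander in the other lane of the rack: plain round blank, 26 mm in diameter, 120 mm long, no ferrule. Origin at its middle, y axis along it
- mallet: bystander: dark wooden carver's mallet standing on its head, 82 mm in diameter, 204 mm tall. Origin under its middle
- wax_tin: bystander: tin 72 mm in diameter, 50 mm tall. Origin under its middle
- gouge: bystander: gouge lying on the bench, 275 mm long, along its y axis. Origin under the middle of its 120 mm handle
Not all that is in view belongs to the job. Leave any blue or purple look-alike of the handle alone.

How it is judged:
By the outcome, as a careful person would: the job done as asked, in the order asked, and still so for the second after the job is handed in, with the robot touching nothing.
It also fails if it takes over 72 s, if anything falls off the work surface, if the arm or the gripper's body presses on something with over 40 N, if the wrist force passes 120 N, or if a joint passes its speed limit or range.

## Working session

There is one attempt and no reset: what is moved stays moved. The work goes in short steps, Python scripts to look and compute and a tool call to move; the robot and the scene stay as the last step left them, time stands still between calls to the robot, and variables do not carry over. Pictures are saved under pics/ and viewed, at most 10 in all, crops included, and the job is handed in when it is done.

Besides the shell and the picture viewer there is one more tool, called after "Call:" by a JSON object that holds its "name" and its "arguments". servo_tool: Moves the arm, as the interface text tells. Shift numbers are shares of 200 mm and turn numbers shares of 90 degrees, none past 1 either way. Its arguments: {"type":"object","properties":{"linear":{"type":"array","items":{"type":"array","items":{"type":"number","minimum":-1,"maximum":1}}},"spin":{"type":"array","items":{"type":"number","minimum":-1,"maximum":1}},"hand":{"type":"number"}},"required":["linear","spin"]}

```bash
mkdir -p pics
cat > h.py <<'E'
import numpy as np, cv2
from plant import monitor, optics, workorder
def cap(n,f=None):
    c=optics.capture(n)
    if f: cv2.imwrite('pics/'+f,c['frame'])
    return c
def ray(c,px):
    u=cv2.undistortPoints(np.array([[px]],float),np.array(c['K']),np.array(c['D'],float))[0,0]
    T=np.array(c['world_to_cam']); R=T[:3,:3]; o=-R.T@T[:3,3]
    return o,R.T@np.array([u[0],u[1],1])
def onz(c,px,z):
    o,d=ray(c,px); return o+d*(z-o[2])/d[2]
def tri(c1,p1,c2,p2):
    o1,d1=ray(c1,p1);o2,d2=ray(c2,p2)
    s=np.linalg.lstsq(np.c_[d1,-d2],o2-o1,rcond=None)[0]
    a=o1+d1*s[0];b=o2+d2*s[1]; return (a+b)/2,np.linalg.norm(a-b)
def proj(c,P):
    T=np.array(c['world_to_cam']); r=cv2.Rodrigues(T[:3,:3])[0]
    return cv2.projectPoints(np.array(P,float).reshape(-1,1,3),r,T[:3,3],np.array(c['K']),np.array(c['D'],float))[0][:,0]
E
python3 - <<'E'
from h import *
import pickle
a=cap('scene','s0.png');b=cap('top','t0.png')
pickle.dump((a,b),open('c0.pkl','wb'))
for c in(a,b): print(ray(c,(320,240)))
print(monitor.get_obs())
E
```

```text
(array([1120.59150334, -454.00327303,  950.77813961]), array([-0.50348514,  0.48977811, -0.7119417 ]))
(array([ 377.63054096,  133.18954509, 1219.4855006 ]), array([ 0.1137339 , -0.03003213, -0.99323017]))
{'time': 0.1, 'joint_positions': array([-1.31503642e+00,  3.42660514e-01,  1.52493784e+00, -5.82921873e-06,
        1.27540380e+00, -1.45978050e-01]), 'dq': array([ 0.00025046, -0.00119951, -0.00289158, -0.00074959, -0.00033593,
        0.00116424]), 'tau': array([ 1.34532656e-03, -4.32002413e+01, -2.44695532e+01,  7.18681561e-02,
        5.26840962e-02, -4.20580682e-05]), 'tool_pos': array([ 205.21890566, -482.82416409,  226.10488054]), 'tcp_rot': array([-3.14019733e+00, -1.99511654e-04,  4.01739522e-01]), 'contact_force': array([ 0.05321522,  0.51588925, -0.79218683]), 'moment': array([-0.00562488, -0.02918183,  0.02770119]), 'finger_force': 0.0, 'grip_width': 91.87440762456077}
```

View pics/t0.png

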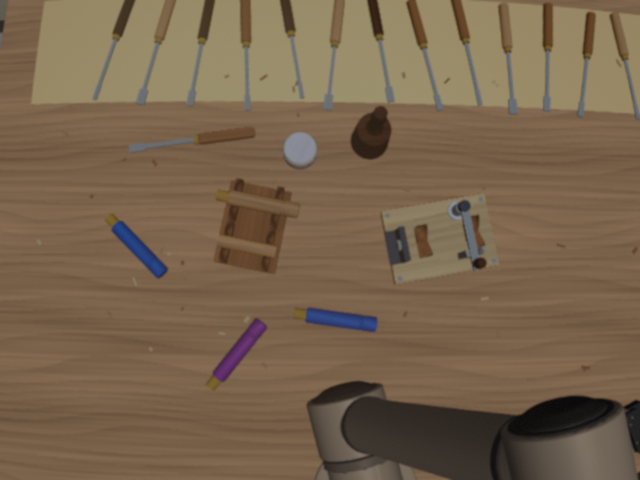

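View pics/s0.png

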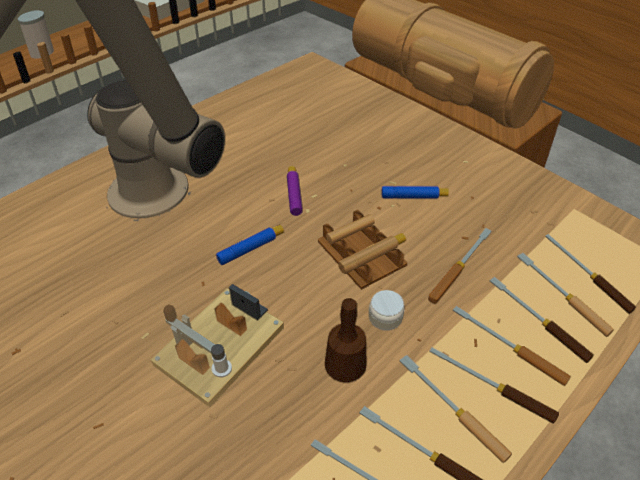

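Candidates in top: light handle with brass (222,197)–(299,210); blank (246,245); blue (136,246) and (336,320); purple (238,354). By description I choose the light one with brass, and check it in a close crop (along with the jig).

Run:
```python
from h import *
import pickle
a,b=pickle.load(open('c0.pkl','rb'))
f=b['frame']
x=cv2.resize(f[170:285,205:310],None,fx=4,fy=4,interpolation=cv2.INTER_CUBIC)
y=cv2.resize(f[180:295,375:505],None,fx=4,fy=4,interpolation=cv2.INTER_CUBIC)[:460]
cv2.imwrite('pics/crop.png',cv2.resize(np.hstack([x,y]),None,fx=.85,fy=.85)) 
print(x.shape,y.shape)
f=a['frame']
x=cv2.resize(f[275:410,145:295],None,fx=4,fy=4,interpolation=cv2.INTER_CUBIC)
cv2.imwrite('pics/crops.png',x)
```

```text
(460, 420, 3) (460, 520, 3)
```

View pics/crop.png

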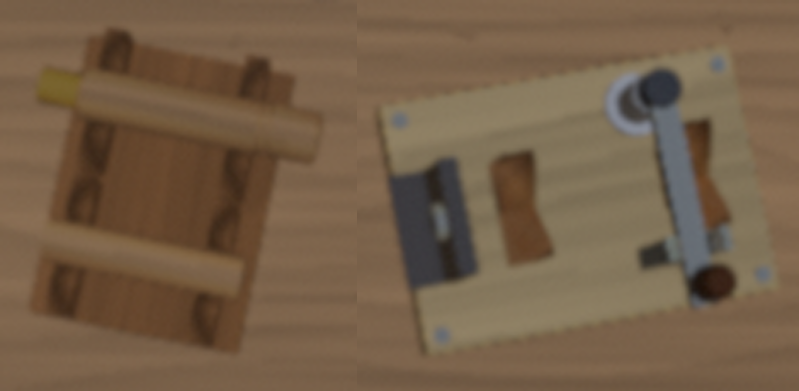

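View pics/crops.png

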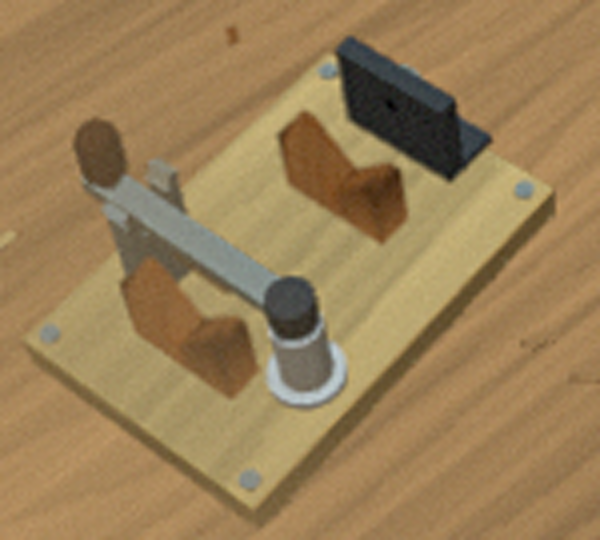

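The crop shows the light handle with its brass end at about (216,195) and butt at (298,211), and the plain blank below it. On the jig, the stop is at (397,245), the rod cap at (462,206) and the knob at (480,263), with the bar lying in the keeper.

Run:
```python
from h import *
import pickle
a,b=pickle.load(open('c0.pkl','rb'))
L=lambda x,y:(x/3.4+205-.375,y/3.4+170-.375); R=lambda x,y:((x-357)/3.4+375-.375,y/3.4+180-.375)
S=lambda x,y:(x/4+145-.375,y/4+275-.375)
f=onz(b,L(38,84),48);e=onz(b,L(318,139),48);print('handle',f,e,np.linalg.norm(f-e),(f+e)/2,np.degrees(np.arctan2(*(f-e)[[1,0]])))
C=[onz(b,R(*p),22) for p in[(378,107),(728,47),(777,288),(425,353)]];C=np.array(C);print(C.round(1))
print([np.linalg.norm(C[i]-C[i-1]).round(1) for i in range(4)],C.mean(0))
Cs=np.array([onz(a,S(*p),22) for p in[(552,192),(258,513),(25,342),(335,55)]]);print('scene',Cs.round(1),Cs.mean(0))
d=C[0]+C[3]-C[1]-C[2];yaw=np.arctan2(-d[0],d[1]);print('yaw',np.degrees(yaw))
d=Cs[0]+Cs[3]-Cs[1]-Cs[2];print(np.degrees(np.arctan2(-d[0],d[1])))
# screws
Q=np.array([onz(b,R(*p),22) for p in[(400,120),(718,64),(763,273),(442,335)]]);Qs=np.array([onz(a,S(*p),22) for p in[(524,189),(249,480),(49,333),(328,70)]])
for q in(Q,Qs):
  d=q[0]+q[3]-q[1]-q[2];print('screws',q.mean(0),np.degrees(np.arctan2(-d[0],d[1])))
# knob/ rod cap
print('knob top',tri(b,R(713,283),a,S(98,150)))
print('cap',tri(b,R(661,88),a,S(292,292)))
print('stop plate top corners',[onz(b,R(*p),80) for p in [(388,178),(457,160),(476,272),(413,288)]])
print('stop scene far corner top',tri(b,R(438,162),a,S(455,103)),tri(b,R(462,278),a,S(345,42)))
# handle in scene
# rack handles
print('blank',onz(b,L(45,240),45),onz(b,L(242,276),45))
```

```text
handle [603.41015172 310.34523593  48.        ] [571.43669639 142.28070446  48.        ] 171.078895783131 [587.42342406 226.31297019  48.        ] 79.2284790515756
[[ 576.3  -29.1   22. ]
 [ 616.9 -250.1   22. ]
 [ 466.5 -276.7   22. ]
 [ 426.4  -56.6   22. ]]
[np.float64(152.4), np.float64(224.7), np.float64(152.7), np.float64(223.7)] [ 521.51484009 -153.13522573   22.        ]
scene [[ 579.6  -32.6   22. ]
 [ 622.6 -249.8   22. ]
 [ 471.  -278.3   22. ]
 [ 432.   -56.8   22. ]] [ 526.31861013 -154.37420855   22.        ]
yaw 10.379422205063976
10.582294537587225
screws [ 521.85282348 -155.21365948   22.        ] 10.73431160128169
screws [ 521.72684352 -154.18943908   22.        ] 10.536928843980771
knob top (array([ 462.97964369, -210.09491648,  106.08710617]), np.float64(0.20628384235878777))
cap (array([ 578.80357013, -186.50551372,   89.2938371 ]), np.float64(1.5009574681771078))
stop plate top corners [array([525.06977849, -26.71524616,  80.        ]), array([535.97960163, -67.21081261,  80.        ]), array([470.8229932 , -77.52358528,  80.        ]), array([461.37029419, -40.73674344,  80.        ])]
stop scene far corner top (array([536.05614543, -56.06745334,  74.78656001]), np.float64(2.113842828406632)) (array([467.71695778, -70.29967422,  74.55233614]), np.float64(0.057320936149769755))
blank [509.81646471 303.89576975  45.        ] [489.47340305 186.44420636  45.        ]
```

Jig origin is about (521.3,-155) with yaw 10.6°, and the sizes agree (153x224 against 155x225). The handle's mid is (587.4,226.3), its axis at 79.2° and its length 171. Next I plan the approach to the knob.

```bash
cat >> h.py <<'E'
J=np.array([521.3,-155.]); JY=np.radians(10.6)
def jig(x,y):
    c,s=np.cos(JY),np.sin(JY); return J+[c*x-s*y,s*x+c*y]
def rows(path):
    """path: (x,y,z,yaw) poses, first = start; print a row of fractions each"""
    L=[];S=[]
    for p,q in zip(path[:-1],path[1:]):
        d=np.array(q[:3])-np.array(p[:3]); c,s=np.cos(p[3]),np.sin(p[3])
        L.append([round(float(v)/200,4) for v in (c*d[0]+s*d[1], s*d[0]-c*d[1], -d[2])])
        S.append(round(float(-(q[3]-p[3])/(np.pi/2)),4))
    print('{"linear":',L,', "spin":',S,'}')
def lin(p,q,n=8):
    return [np.array(p,float)+(np.array(q,float)-p)*k/n for k in range(n+1)]
def now():
    o=monitor.get_obs(); return np.r_[o['tool_pos'],o['tcp_rot'][2]]
E
python3 - <<'E'
from h import *
k=jig(-66,-42);print(k,JY)
rows(lin([205.34,-483.2,226.74,.4017],[*k,150,JY]))
rows(lin([*k,150,JY],[*k,91,JY]))
E
```

```text
[ 464.15222368 -208.4240738 ] 0.18500490071139894
{"linear": [[0.216, -0.0948, 0.048], [0.2134, -0.1006, 0.048], [0.2106, -0.1064, 0.048], [0.2076, -0.112, 0.048], [0.2045, -0.1176, 0.048], [0.2012, -0.1231, 0.048], [0.1978, -0.1285, 0.048], [0.1943, -0.1338, 0.048]] , "spin": [0.0172, 0.0172, 0.0172, 0.0172, 0.0172, 0.0172, 0.0172, 0.0172] }
{"linear": [[0.0, 0.0, 0.0369], [0.0, 0.0, 0.0369], [0.0, 0.0, 0.0369], [0.0, 0.0, 0.0369], [0.0, 0.0, 0.0369], [0.0, 0.0, 0.0369], [0.0, 0.0, 0.0369], [0.0, 0.0, 0.0369]] , "spin": [-0.0, -0.0, -0.0, -0.0, -0.0, -0.0, -0.0, -0.0] }
```

Call:
{"name": "servo_tool", "arguments": {"linear": [[0.216,-0.095,0.048],[0.213,-0.101,0.048],[0.211,-0.106,0.048],[0.208,-0.112,0.048],[0.204,-0.118,0.048],[0.201,-0.123,0.048],[0.198,-0.128,0.048],[0.194,-0.134,0.048]], "spin": [0.0172,0.0172,0.0172,0.0172,0.0172,0.0172,0.0172,0.0172], "hand": 0.3}}

```text
time: 1.1
tool_pos: [464.8, -207.0, 149.4]
tcp_rot: [-3.141, 0.0, 0.185]
contact_force: [1.1, -0.6, -0.4]
grip_width: 59.6
finger_force: 0.0
```

Call:
{"name": "servo_tool", "arguments": {"linear": [[0,0,0.07],[0,0,0.07],[0,0,0.07],[0,0,0.05],[0,0,0.03],[0,0,0],[0,0,0],[0,0,0]], "spin": [0,0,0,0,0,0,0,0]}}

```text
time: 2.1
tool_pos: [464.2, -208.5, 92.3]
tcp_rot: [3.141, -0.001, 0.186]
contact_force: [0.5, 0.3, 0.4]
grip_width: 59.5
finger_force: 0.0
```

Run:
```python
from h import *
a=cap('scene');b=cap('top')
x=cv2.resize(a['frame'][230:410,110:310],None,fx=2.6,fy=2.6,interpolation=cv2.INTER_CUBIC)
cv2.imwrite('pics/k1.png',x)
```

```text
(no output)
```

View pics/k1.png

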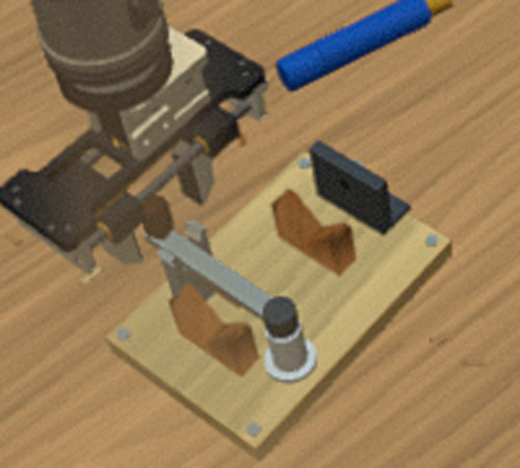

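The knob (crop 158,212) stands between the open fingers (crop 118,240 and 197,178). Closing.

Call:
{"name": "servo_tool", "arguments": {"linear": [[0,0,0],[0,0,0],[0,0,0],[0,0,0],[0,0,0],[0,0,0],[0,0,0],[0,0,0]], "spin": [0,0,0,0,0,0,0,0], "hand": -1}}

```text
time: 3.2
tool_pos: [464.1, -208.9, 92.0]
tcp_rot: [3.141, -0.0, 0.186]
contact_force: [-0.8, -5.9, -0.4]
grip_width: 21.5
finger_force: 30.0
```

Call:
{"name": "servo_tool", "arguments": {"linear": [[0,0.005,0],[0,0,-0.02],[0,0,-0.025],[0,0,-0.03],[0,0,-0.03],[0,0,-0.025],[0,0,-0.02],[0,0,0]], "spin": [0,0,0,0,0,0,0,0]}}

```text
time: 4.2
tool_pos: [464.4, -208.4, 121.1]
tcp_rot: [-3.14, -0.0, 0.185]
contact_force: [5.6, 0.7, -11.1]
grip_width: 21.4
finger_force: 30.0
```

Run:
```python
from h import *
o=monitor.get_obs();print(o['tool_pos'],o['contact_force'],o['moment'])
rod=jig(52,-42)
def arc(t0,t1,z,n,r=118):
    return [np.r_[rod+r*np.array([-np.cos(JY+t),-np.sin(JY+t)]),z,JY+t] for t in np.linspace(t0,t1,n+1)]
p=arc(0,1.4,122,16);print(rod,p[0],p[-1]);rows(p[:9]);
```

```text
[ 464.35759675 -208.35854469  121.09629182] [  5.59010211   0.71812365 -11.13814837] [-0.09007035 -0.7513961  -0.17591902]
[ 580.13859488 -186.71781443] [ 4.64152224e+02 -2.08424074e+02  1.22000000e+02  1.85004901e-01] [ 581.81515019 -304.7059035   122.            1.5850049 ]
{"linear": [[0.0023, 0.0516, -0.0], [0.0023, 0.0516, -0.0], [0.0023, 0.0516, -0.0], [0.0023, 0.0516, -0.0], [0.0023, 0.0516, -0.0], [0.0023, 0.0516, -0.0], [0.0023, 0.0516, -0.0], [0.0023, 0.0516, -0.0]] , "spin": [-0.0557, -0.0557, -0.0557, -0.0557, -0.0557, -0.0557, -0.0557, -0.0557] }
```

Call:
{"name": "servo_tool", "arguments": {"linear": [[0.002,0.052,0],[0.002,0.052,0],[0.002,0.052,0],[0.002,0.052,0],[0.002,0.052,0],[0.002,0.052,0],[0.002,0.052,0],[0.002,0.052,0]], "spin": [-0.056,-0.056,-0.056,-0.056,-0.056,-0.056,-0.056,-0.056]}}

```text
time: 5.2
tool_pos: [504.4, -278.3, 119.9]
tcp_rot: [-3.136, -0.0, 0.892]
contact_force: [1.1, 0.7, -10.3]
grip_width: 21.4
finger_force: 30.0
```

Call:
{"name": "servo_tool", "arguments": {"linear": [[0.002,0.052,0],[0.002,0.052,0],[0.002,0.052,0],[0.002,0.052,0],[0.002,0.052,0],[0.002,0.052,0],[0.002,0.052,0],[0,0,0]], "spin": [-0.056,-0.056,-0.056,-0.056,-0.056,-0.056,-0.056,0]}}

```text
time: 6.2
tool_pos: [571.0, -305.1, 119.5]
tcp_rot: [-3.137, -0.003, 1.505]
contact_force: [-1.3, -1.3, -11.3]
grip_width: 21.6
finger_force: 30.0
```

Call:
{"name": "servo_tool", "arguments": {"linear": [[0,0,0.02],[0,0,0.022],[0,0,0.022],[0,0,0.022],[0,0,0.02],[0,0,0.016],[0,0,0.012],[0,0,0.006]], "spin": [0,0,0,0,0,0,0,0]}}

```text
time: 7.2
tool_pos: [572.1, -305.6, 93.8]
tcp_rot: [-3.141, -0.001, 1.505]
contact_force: [-2.8, 4.9, -7.4]
grip_width: 21.6
finger_force: 30.0
```

Call:
{"name": "servo_tool", "arguments": {"linear": [[0,0,0.003],[0,0,0.003],[0,0,0.003],[0,0,0],[0,0,0],[0,0,0],[0,0,0],[0,0,0]], "spin": [0,0,0,0,0,0,0,0]}}

```text
time: 8.2
tool_pos: [572.4, -305.8, 92.8]
tcp_rot: [3.141, -0.0, 1.505]
contact_force: [-2.8, 4.4, -4.9]
grip_width: 21.6
finger_force: 30.0
```

Call:
{"name": "servo_tool", "arguments": {"linear": [[0,0,0.003],[0,0,0.003],[0,0,0],[0,0,0],[0,0,0],[0,0,0],[0,0,0],[0,0,0]], "spin": [0,0,0,0,0,0,0,0]}}

```text
time: 9.2
tool_pos: [572.6, -306.0, 92.2]
tcp_rot: [3.14, 0.0, 1.505]
contact_force: [-2.5, 5.5, -1.5]
grip_width: 21.1
finger_force: 30.0
```

Call:
{"name": "servo_tool", "arguments": {"linear": [[0,0,0],[0,0,0],[0,0,0],[0,0,0],[0,0,-0.1],[0,0,-0.2],[0,0,-0.25],[0,0,-0.25]], "spin": [0,0,0,0,0,0,0,0], "hand": 0.2}}

```text
time: 10.2
tool_pos: [572.1, -306.2, 252.5]
tcp_rot: [3.141, 0.0, 1.505]
contact_force: [1.0, 0.3, -0.8]
grip_width: 55.3
finger_force: 0.0
```

Run:
```python
from h import *
import pickle
a,b=pickle.load(open('c0.pkl','rb'))
print('mallet',onz(b,(368,146),30),tri(b,(379,113),a,(349,303)))
n=now();print(n)
rows(lin([*n[:3],n[3]],[588.9,234.2,200,np.radians(79.2)],12)[:3])
```

```text
mallet [713.15196297  -2.61231075  30.        ] (array([728.84837535,  -4.37870988, 197.09930917]), np.float64(0.07773597650631088))
[ 572.06662112 -306.18513147  252.47835854    1.50502711]
{"linear": [[0.2251, -0.0078, 0.0219], [0.225, -0.0101, 0.0219]] , "spin": [0.0065, 0.0065] }
```

Call:
{"name": "servo_tool", "arguments": {"linear": [[0.225,-0.008,0],[0.225,-0.01,0],[0.225,-0.012,0],[0.225,-0.014,0],[0.225,-0.016,0],[0.225,-0.018,0],[0.225,-0.02,0],[0.225,-0.022,0]], "spin": [0.01,0.01,0.01,0.01,0.01,0.01,0.01,0.01], "hand": 1}}

```text
time: 11.2
tool_pos: [591.8, 55.5, 251.1]
tcp_rot: [3.141, -0.0, 1.379]
contact_force: [-0.7, -0.4, 0.4]
grip_width: 91.8
finger_force: 0.0
```

Run:
```python
from h import *
n=now();print(n)
rows(lin(n,[588.9,234.2,110,np.radians(79.2)],5))
rows(lin([588.9,234.2,110,np.radians(79.2)],[588.9,234.2,29,np.radians(79.2)],5)[:2])
```

```text
[591.77275794  55.52824437 251.09305248   1.37875519]
{"linear": [[0.1748, -0.0369, 0.1411], [0.1749, -0.0368, 0.1411], [0.1749, -0.0367, 0.1411], [0.1749, -0.0365, 0.1411], [0.1749, -0.0364, 0.1411]] , "spin": [-0.0005, -0.0005, -0.0005, -0.0005, -0.0005] }
{"linear": [[0.0, 0.0, 0.081]] , "spin": [-0.0] }
```

Call:
{"name": "servo_tool", "arguments": {"linear": [[0.175,-0.037,0.14],[0.175,-0.037,0.14],[0.175,-0.037,0.14],[0.175,-0.036,0.14],[0.175,-0.036,0.14],[0,0,0.05],[0,0,0],[0,0,0]], "spin": [0,0,0,0,0,0,0,0]}}

```text
time: 12.2
tool_pos: [589.9, 231.9, 102.1]
tcp_rot: [3.14, -0.001, 1.378]
contact_force: [0.3, -0.5, 0.7]
grip_width: 91.9
finger_force: 0.0
```

Run:
```python
from h import *
print(now())
a=cap('scene')
cv2.imwrite('pics/r1.png',cv2.resize(a['frame'][130:320,270:470],None,fx=2.6,fy=2.6,interpolation=cv2.INTER_CUBIC))
```

```text
[589.92508603 231.89922347 102.07511846   1.37818542]
```

View pics/r1.png

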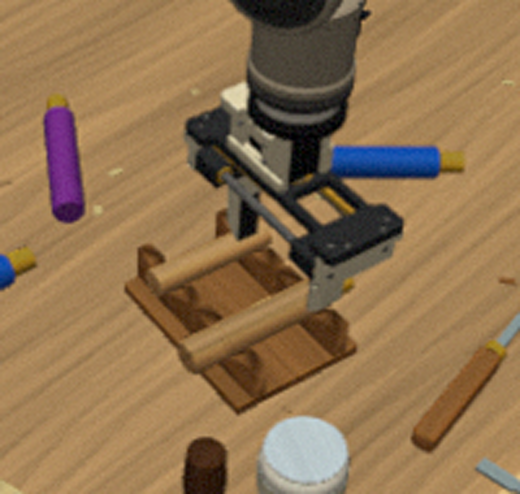

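The open fingers straddle the light handle (brass end at crop 345,285), clear of the blank. Descending and gripping.

Call:
{"name": "servo_tool", "arguments": {"linear": [[0.005,0,0.08],[0.005,0,0.08],[0,0,0.08],[0,0,0.07],[0,0,0.04],[0,0,0.015],[0,0,0],[0,0,0]], "spin": [0,0,0,0,0,0,0,0]}}

```text
time: 13.25
tool_pos: [589.8, 234.9, 28.5]
tcp_rot: [3.141, -0.0, 1.38]
contact_force: [-0.3, 0.3, 0.9]
grip_width: 91.9
finger_force: 0.0
```

Call:
{"name": "servo_tool", "arguments": {"linear": [[0,0,0],[0,0,0],[0,0,0],[0,0,0],[0,0,0],[0,0,0],[0,0,0],[0,0,0]], "spin": [0,0,0,0,0,0,0,0], "hand": -1}}

```text
time: 14.25
tool_pos: [589.3, 234.8, 27.9]
tcp_rot: [-3.141, 0.0, 1.379]
contact_force: [-0.1, 0.2, 0.5]
grip_width: 31.4
finger_force: 30.0
```

Run:
```python
from h import *
t=jig(0,0.7);print(t)
y=np.radians
p=lin([589.5,234.8,155,1.379],[*t,155,y(100.6)],12)
rows(p[:5]);rows(p[4:])
```

```text
[ 521.17123405 -154.31194526]
{"linear": [[-0.1646, 0.003, -0.0], [-0.1646, -0.0022, -0.0], [-0.1644, -0.0074, -0.0], [-0.1641, -0.0125, -0.0]] , "spin": [-0.02, -0.02, -0.02, -0.02] }
{"linear": [[-0.1637, -0.0177, -0.0], [-0.163, -0.0228, -0.0], [-0.1622, -0.0279, -0.0], [-0.1613, -0.033, -0.0], [-0.1602, -0.038, -0.0], [-0.1589, -0.0431, -0.0], [-0.1575, -0.048, -0.0], [-0.1559, -0.0529, -0.0]] , "spin": [-0.02, -0.02, -0.02, -0.02, -0.02, -0.02, -0.02, -0.02] }
```

Call:
{"name": "servo_tool", "arguments": {"linear": [[0,0,-0.07],[0,0,-0.17],[0,0,-0.22],[0,0,-0.175],[-0.165,0.003,0],[-0.165,-0.002,0],[-0.164,-0.007,0],[-0.164,-0.012,0]], "spin": [0,0,0,0,-0.02,-0.02,-0.02,-0.02]}}

```text
time: 15.25
tool_pos: [566.9, 104.0, 156.0]
tcp_rot: [3.14, -0.0, 1.506]
contact_force: [0.3, 0.4, -0.9]
grip_width: 31.5
finger_force: 30.0
```

Call:
{"name": "servo_tool", "arguments": {"linear": [[-0.164,-0.018,0],[-0.163,-0.023,0],[-0.162,-0.028,0],[-0.161,-0.033,0],[-0.16,-0.038,0],[-0.159,-0.043,0],[-0.157,-0.048,0],[-0.156,-0.053,0]], "spin": [-0.02,-0.02,-0.02,-0.02,-0.02,-0.02,-0.02,-0.02]}}

```text
time: 16.25
tool_pos: [521.3, -155.4, 155.9]
tcp_rot: [3.141, 0.001, 1.757]
contact_force: [0.6, -0.1, -1.7]
grip_width: 31.3
finger_force: 30.0
```

Call:
{"name": "servo_tool", "arguments": {"linear": [[0,0,0.05],[0,0,0.07],[0,0,0.07],[0,0,0.06],[0,0,0],[0,0,0],[0,0,0],[0,0,0]], "spin": [0,0,0,0,0,0,0,0]}}

```text
time: 17.25
tool_pos: [521.6, -154.4, 105.3]
tcp_rot: [3.141, 0.001, 1.756]
contact_force: [-0.2, 0.5, -0.8]
grip_width: 31.5
finger_force: 30.0
```

Run:
```python
from h import *
n=now();print(n,monitor.get_obs()['contact_force'],jig(0,0.7),np.degrees(n[3]))
a=cap('scene');b=cap('top')
x=cv2.resize(a['frame'][230:410,130:300],None,fx=2.5,fy=2.5,interpolation=cv2.INTER_CUBIC)
y=cv2.resize(b['frame'][170:300,370:510],None,fx=2.5,fy=2.5,interpolation=cv2.INTER_CUBIC)
y=cv2.copyMakeBorder(y,0,x.shape[0]-y.shape[0],0,0,0)
cv2.imwrite('pics/j1.png',np.hstack([x,y]))
```

```text
[ 521.60832694 -154.3948667   105.33525466    1.75639661] [-0.21577762  0.52688553 -0.78281042] [ 521.17123405 -154.31194526] 100.63411275737472
```

View pics/j1.png

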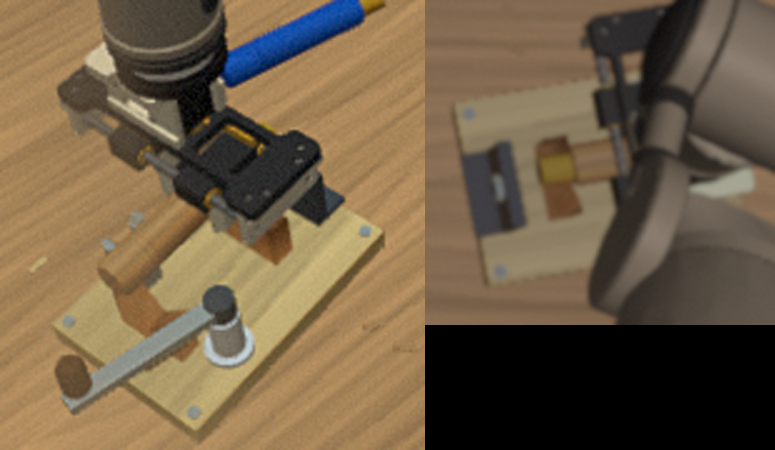

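The bar stands aside (knob at crop 72,375). The handle hangs over the vees with its brass end towards the stop (top crop 555,165). Lowering.

Call:
{"name": "servo_tool", "arguments": {"linear": [[0,0,0.06],[0,0,0.07],[0,0,0.06],[0,0,0.045],[0,0,0.03],[0,0,0.02],[0,0,0],[0,0,0]], "spin": [0,0,0,0,0,0,0,0]}}

```text
time: 18.35
tool_pos: [521.6, -154.4, 48.2]
tcp_rot: [3.141, 0.0, 1.756]
contact_force: [-0.8, -0.2, -1.5]
grip_width: 31.2
finger_force: 30.0
```

Call:
{"name": "servo_tool", "arguments": {"linear": [[0,0,0.005],[0,0,0.005],[0,0,0.005],[0,0,0.002],[0,0,0.002],[0,0,0],[0,0,0],[0,0,0]], "spin": [0,0,0,0,0,0,0,0]}}

```text
time: 19.35
tool_pos: [521.4, -154.3, 44.1]
tcp_rot: [3.142, 0.0, 1.756]
contact_force: [-1.0, 0.4, -1.3]
grip_width: 31.1
finger_force: 30.0
```

Call:
{"name": "servo_tool", "arguments": {"linear": [[0,0,0.003],[0,0,0],[0,0,0.003],[0,0,0],[0,0,0.003],[0,0,0],[0,0,0],[0,0,0]], "spin": [0,0,0,0,0,0,0,0]}}

```text
time: 20.35
tool_pos: [521.4, -154.3, 43.2]
tcp_rot: [3.141, 0.0, 1.757]
contact_force: [-4.2, 1.0, 8.3]
grip_width: 31.0
finger_force: 30.0
```

Call:
{"name": "servo_tool", "arguments": {"linear": [[0,-0.003,-0.002],[0.006,0,0],[0.006,0,0],[0.006,0,0],[0.005,0,0],[0.004,0,0],[0,0,0],[0,0,0]], "spin": [0,0,0,0,0,0,0,0]}}

```text
time: 21.35
tool_pos: [519.7, -149.0, 42.7]
tcp_rot: [-3.141, -0.0, 1.756]
contact_force: [-2.5, -0.8, 0.7]
grip_width: 31.4
finger_force: 30.0
```

Call:
{"name": "servo_tool", "arguments": {"linear": [[0.004,0,0],[0,0,0],[0.004,0,0],[0,0,0],[0.003,0,0],[0,0,0],[0,0,0],[0,0,0]], "spin": [0,0,0,0,0,0,0,0]}}

```text
time: 22.35
tool_pos: [519.5, -147.3, 42.8]
tcp_rot: [3.141, 0.001, 1.756]
contact_force: [-2.9, -5.1, 0.4]
grip_width: 31.5
finger_force: 30.0
```

Call:
{"name": "servo_tool", "arguments": {"linear": [[0.003,0,0],[0,0,0],[0,0,0],[0,0,0],[0,0,0],[0,0,0],[0,0,0],[0,0,0]], "spin": [0,0,0,0,0,0,0,0]}}

```text
time: 23.35
tool_pos: [519.6, -147.3, 42.8]
tcp_rot: [3.141, 0.002, 1.757]
contact_force: [-1.7, -7.9, 0.3]
grip_width: 31.4
finger_force: 30.0
```

Call:
{"name": "servo_tool", "arguments": {"linear": [[0.0025,0,0],[0,0,0],[0,0,0],[0,0,0],[0,0,0],[0,0,0],[0,0,0],[0,0,0]], "spin": [0,0,0,0,0,0,0,0]}}

```text
time: 24.35
tool_pos: [519.6, -147.3, 42.8]
tcp_rot: [3.141, 0.002, 1.757]
contact_force: [-1.3, -8.5, 0.2]
grip_width: 31.5
finger_force: 30.0
```

Call:
{"name": "servo_tool", "arguments": {"linear": [[0.003,0,0],[0,0,0],[0,0,0],[0,0,0],[0,0,0],[0,0,0],[0,0,0],[0,0,0]], "spin": [0,0,0,0,0,0,0,0]}}

```text
time: 25.35
tool_pos: [519.7, -147.3, 43.0]
tcp_rot: [3.141, 0.003, 1.757]
contact_force: [-1.8, -11.4, -1.7]
grip_width: 31.1
finger_force: 30.0
```

Run:
```python
from h import *
F=[];
for i in range(3):
    optics.capture('top'); o=monitor.get_obs(); f=o['contact_force'];F.append(f)
u=jig(0,1)-jig(0,0);print(np.array(F).round(1),np.array(F)[:,:2]@u,now())
```

```text
[[ -2.2 -12.   -1.1]
 [ -1.5 -12.1  -0.1]
 [ -2.1 -12.   -1.5]] [-11.3642509  -11.61824112 -11.40327518] [ 519.68744955 -147.29167134   42.9424535     1.75672942]
```

Call:
{"name": "servo_tool", "arguments": {"linear": [[-0.001,0,0],[0,0,0],[0,0,0],[0,0,0],[0,0,0],[0,0,0],[0,0,0],[0,0,0]], "spin": [0,0,0,0,0,0,0,0]}}

```text
time: 26.5
tool_pos: [519.7, -147.3, 42.9]
tcp_rot: [3.141, 0.003, 1.757]
contact_force: [-0.8, -10.0, -0.4]
grip_width: 31.2
finger_force: 30.0
```

Call:
{"name": "servo_tool", "arguments": {"linear": [[-0.002,0,0],[-0.001,0,0],[0,0,0],[0,0,0],[0,0,0],[0,0,0],[0,0,0],[0,0,0]], "spin": [0,0,0,0,0,0,0,0]}}

```text
time: 27.5
tool_pos: [519.7, -147.3, 42.9]
tcp_rot: [3.141, 0.002, 1.757]
contact_force: [-1.4, -7.7, 0.9]
grip_width: 31.3
finger_force: 30.0
```

Call:
{"name": "servo_tool", "arguments": {"linear": [[0,0,0],[0,0,0],[0,0,0],[0,0,0],[0,0,0],[0,0,-0.1],[0,0,-0.2],[0,0,-0.25]], "spin": [0,0,0,0,0,0,0,0], "hand": 0.5}}

```text
time: 28.5
tool_pos: [518.6, -145.7, 153.1]
tcp_rot: [-3.14, -0.001, 1.756]
contact_force: [0.9, -0.9, -0.2]
grip_width: 69.0
finger_force: 0.0
```

Run:
```python
from h import *
n=now();print(n)
rows(lin(n,[572.4,-305.8,170,1.505],5))
```

```text
[ 518.59614526 -145.7251079   153.10857987    1.75641939]
{"linear": [[-0.1673, 0.0233, -0.0169], [-0.1659, 0.0317, -0.0169], [-0.1641, 0.04, -0.0169], [-0.1618, 0.0482, -0.0169], [-0.1592, 0.0563, -0.0169]] , "spin": [0.032, 0.032, 0.032, 0.032, 0.032] }
```

Call:
{"name": "servo_tool", "arguments": {"linear": [[-0.167,0.023,-0.017],[-0.166,0.032,-0.017],[-0.164,0.04,-0.017],[-0.162,0.048,-0.017],[-0.159,0.056,-0.017],[0,0,0],[0,0,0.05],[0,0,0.05]], "spin": [0.032,0.032,0.032,0.032,0.032,0,0,0], "hand": 0.2}}

```text
time: 29.5
tool_pos: [572.6, -304.8, 148.8]
tcp_rot: [-3.141, -0.001, 1.506]
contact_force: [-0.1, -0.2, -0.6]
grip_width: 55.0
finger_force: 0.0
```

Run:
```python
from h import *
print(now())
a=cap('scene');b=cap('top')
x=cv2.resize(a['frame'][250:440,100:300],None,fx=2,fy=2,interpolation=cv2.INTER_CUBIC)
y=cv2.resize(b['frame'][180:300,370:500],None,fx=3,fy=3,interpolation=cv2.INTER_CUBIC)
y=cv2.copyMakeBorder(y,0,x.shape[0]-y.shape[0],0,0,0)
cv2.imwrite('pics/j2.png',np.hstack([x,y]))
```

```text
[ 572.58594085 -304.84005842  148.77063931    1.50630224]
```

View pics/j2.png

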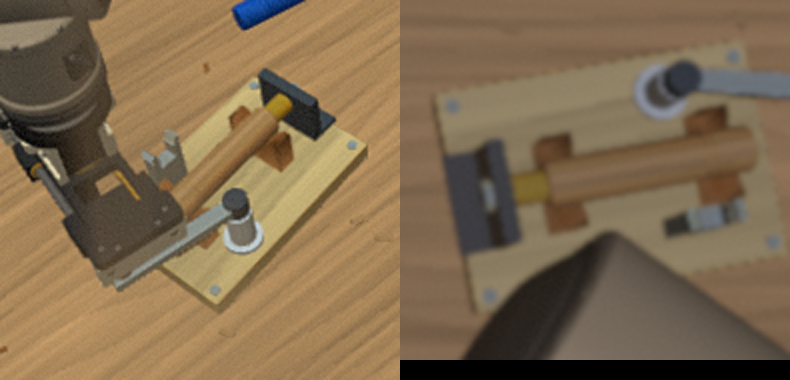

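The handle lies in both vees with the brass against the stop plate (top crop 517,187). The fingers are over the knob. Regripping the knob.

Call:
{"name": "servo_tool", "arguments": {"linear": [[-0.004,0,0.07],[0,0,0.07],[0,0,0.07],[0,0,0.05],[0,0,0.022],[0,0,0],[0,0,0],[0,0,0]], "spin": [0,0,0,0,0,0,0,0]}}

```text
time: 30.6
tool_pos: [573.1, -307.0, 93.9]
tcp_rot: [3.141, 0.001, 1.505]
contact_force: [0.2, 0.3, -0.7]
grip_width: 54.9
finger_force: 0.0
```

Call:
{"name": "servo_tool", "arguments": {"linear": [[0,0,0],[0,0,0],[0,0,0],[0,0,0],[0,0,0],[0,0,0],[0,0,0],[0,0,0]], "spin": [0,0,0,0,0,0,0,0], "hand": -1}}

```text
time: 31.6
tool_pos: [572.9, -306.9, 93.3]
tcp_rot: [3.142, 0.0, 1.505]
contact_force: [-0.7, -0.2, -0.0]
grip_width: 21.5
finger_force: 30.0
```

Call:
{"name": "servo_tool", "arguments": {"linear": [[0,0,-0.02],[0,0,-0.025],[0,0,-0.03],[0,0,-0.03],[0,0,-0.03],[0,0,-0.02],[0,0,0],[0,0,0]], "spin": [0,0,0,0,0,0,0,0]}}

```text
time: 32.6
tool_pos: [572.8, -306.3, 124.1]
tcp_rot: [-3.141, -0.001, 1.505]
contact_force: [0.8, 5.2, -11.2]
grip_width: 21.8
finger_force: 30.0
```

Call:
{"name": "servo_tool", "arguments": {"linear": [[0.002,-0.052,0],[0.002,-0.052,0],[0.002,-0.052,0],[0.002,-0.052,0],[0.002,-0.052,0],[0.002,-0.052,0],[0.002,-0.052,0],[0.002,-0.052,0]], "spin": [0.056,0.056,0.056,0.056,0.056,0.056,0.056,0.056]}}

```text
time: 33.6
tool_pos: [498.5, -274.2, 124.6]
tcp_rot: [3.14, -0.001, 0.798]
contact_force: [3.9, 3.7, -11.4]
grip_width: 21.2
finger_force: 30.0
```

Call:
{"name": "servo_tool", "arguments": {"linear": [[0.002,-0.052,0],[0.002,-0.052,0],[0.002,-0.052,0],[0.002,-0.052,0],[0.002,-0.052,0],[0.002,-0.052,0],[0,0,0],[0,0,0]], "spin": [0.056,0.056,0.056,0.056,0.056,0.056,0,0]}}

```text
time: 34.6
tool_pos: [466.7, -222.1, 124.7]
tcp_rot: [3.14, -0.001, 0.275]
contact_force: [2.5, 0.9, -11.3]
grip_width: 21.5
finger_force: 30.0
```

Run:
```python
from h import *
n=now();print(n,monitor.get_obs()['contact_force'])
rows(lin(n,[464.3,-208.7,n[2],0.185],1))
```

```text
[ 4.66740442e+02 -2.22079354e+02  1.24683561e+02  2.75197273e-01] [  2.47154013   0.93207092 -11.32461669]
{"linear": [[0.0064, -0.0677, -0.0]] , "spin": [0.0574] }
```

Call:
{"name": "servo_tool", "arguments": {"linear": [[0.003,-0.03,0],[0.003,-0.025,0],[0,-0.012,0],[0,0,0],[0,0,0],[0,0,0],[0,0,0],[0,0,0]], "spin": [0.025,0.022,0.01,0,0,0,0,0]}}

```text
time: 35.6
tool_pos: [463.7, -208.2, 124.2]
tcp_rot: [-3.142, 0.001, 0.184]
contact_force: [-3.4, -3.4, -11.6]
grip_width: 21.5
finger_force: 30.0
```

Call:
{"name": "servo_tool", "arguments": {"linear": [[0,0,0.006],[0,0,0.01],[0,0,0.01],[0,0,0.01],[0,0,0.01],[0,0,0.01],[0,0,0.006],[0,0,0]], "spin": [0,0,0,0,0,0,0,0]}}

```text
time: 36.6
tool_pos: [463.7, -208.2, 111.8]
tcp_rot: [-3.141, 0.001, 0.184]
contact_force: [-4.1, -4.7, -9.5]
grip_width: 21.1
finger_force: 30.0
```

Call:
{"name": "servo_tool", "arguments": {"linear": [[0,0.002,0.006],[0,0,0.008],[0,0,0.008],[0,0,0.008],[0,0,0.006],[0,0,0.005],[0,0,0.003],[0,0,0]], "spin": [0,0,0,0,0,0,0,0]}}

```text
time: 37.6
tool_pos: [463.8, -209.0, 103.5]
tcp_rot: [3.141, 0.001, 0.185]
contact_force: [-5.3, -5.0, -7.4]
grip_width: 21.5
finger_force: 30.0
```

Call:
{"name": "servo_tool", "arguments": {"linear": [[0,0,0.003],[0,0,0.003],[0,0,0.003],[0,0,0.002],[0,0,0],[0,0,0],[0,0,0],[0,0,0]], "spin": [0,0,0,0,0,0,0,0]}}

```text
time: 38.6
tool_pos: [463.6, -209.1, 102.1]
tcp_rot: [3.14, 0.001, 0.185]
contact_force: [-7.8, -3.5, -0.1]
grip_width: 21.3
finger_force: 30.0
```

Call:
{"name": "servo_tool", "arguments": {"linear": [[-0.003,0.002,0],[0,0,0.001],[0,0,0],[0,0,0],[0,0,0],[0,0,0],[0,0,0],[0,0,0]], "spin": [0,0,0,0,0,0,0,0]}}

```text
time: 39.6
tool_pos: [463.5, -209.2, 102.0]
tcp_rot: [3.141, -0.0, 0.185]
contact_force: [-7.0, -2.0, -0.1]
grip_width: 21.2
finger_force: 30.0
```

Call:
{"name": "servo_tool", "arguments": {"linear": [[0,0,0],[0,0,0],[0,0,0],[0,0,0],[0,0,-0.05],[0,0,-0.15],[0,0,-0.2],[0,0,-0.2]], "spin": [0,0,0,0,0,0,0,0], "hand": 0.3}}

```text
time: 40.6
tool_pos: [463.6, -208.9, 222.6]
tcp_rot: [3.141, -0.0, 0.184]
contact_force: [0.1, -0.4, 0.5]
grip_width: 60.0
finger_force: 0.0
```

Call:
{"name": "servo_tool", "arguments": {"linear": [[-0.1,0.2,0],[-0.1,0.2,0],[-0.1,0.2,0],[0,0.2,0],[0,0.2,0],[0,0,0],[0,0,0],[0,0,0]], "spin": [0,0,0,0,0,0,0,0]}}

```text
time: 41.6
tool_pos: [441.4, -415.4, 221.2]
tcp_rot: [-3.142, -0.0, 0.185]
contact_force: [-0.6, -0.1, 0.2]
grip_width: 59.7
finger_force: 0.0
```

Run:
```python
from h import *
a=cap('scene');b=cap('top')
x=cv2.resize(a['frame'][260:410,145:295],None,fx=2.7,fy=2.7,interpolation=cv2.INTER_CUBIC)
y=cv2.resize(b['frame'][180:300,370:500],None,fx=3,fy=3,interpolation=cv2.INTER_CUBIC)
y=cv2.copyMakeBorder(y,0,x.shape[0]-y.shape[0],0,0,0)
cv2.imwrite('pics/j3.png',np.hstack([x,y]))
```

```text
(no output)
```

View pics/j3.png

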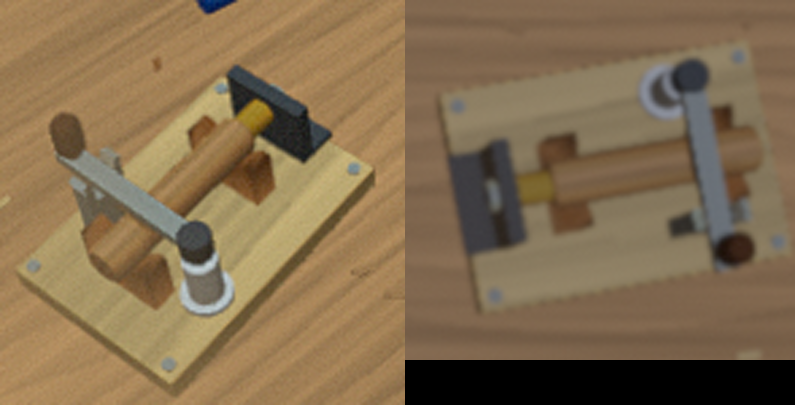

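The bar lies across the handle and in the keeper (knob at top crop 737,248). The brass butts on the stop (522,187), and the arm is clear. Handing in.

```bash
python3 -c "
from h import *
print(workorder.close_job())"
```

```text
the job is handed in; nothing more can be done
None
```

The job is handed in at about 42 s: the handle was pressed home against the stop at about 10–11 N for over two seconds. The clamp bar is down on it in the keeper and released; the last picture shows the brass end at the stop and the arm clear.

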